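# Push the empty cream tin through the spring flap of the nightstand bin

## Robot

A 7-joint arm with a two-finger parallel gripper is mounted at the origin on the work surface. World frame = base frame: x ahead of the robot, y to its left, z up, the work surface at z = 0. Lengths are in m, angles in rad, forces in N, time in s.
With the tool pointing down it reaches from about 0.425 to 0.925 m from the base axis. Payload 6.8 kg.
Tool frame: the origin (TCP) lies on the centre line of the jaws, within the pads' length; the fingertips stand 14 mm ahead of it and the grasp point (between the pads) lies 5 mm behind it (r.nose_length is the distance from the TCP to the fingertips, in m); z points along the fingers, y is the direction in which the jaws open and shut (so a half turn about z gives the same grasp; the last joint's range is limited). The gripper opens to 85 mm and grips with 20 to 120 N. Pads are 22 mm wide; open, the fingers measure 114 mm over their backs; the gripper's body (76 mm by 85 mm) begins 54 mm behind the grasp point. The pads swing forward as they close: fully open they stand 13 mm farther back than shut.
Start: joints at [1.08, 0.477, 0.022, 1.555, -0.011, 1.109, -0.083], TCP at [0.252, -0.626, 0.245] pointing down, gripper open.
Joint ranges: [-2.96, 2.96], [-0.34, 2.1], [-1.41, 1.46], [0.24, 2.44], [-1.37, 4.51], [0.17, 1.92], [-2.96, 2.96]. Speed limits (rad/s): [2.39, 2.39, 3.14, 3.14, 3.14, 3.14, 3.14].

## Interface

Orientations are given as a rotation vector (axis times angle).
In Python, from bench import r, imaging, look_for, outline_of gives the robot as it stands. The module is installed in compiled form; this text tells all that it offers.
- The arm moves only by the tool carry_out, never from a script. Its arguments are lists of equal length, an entry for each row: "offset": the shift along the tool's x, y, z as a fraction of full scale, a list of three; "turn": the turn, a rotation vector about the tool's x, y, z as a fraction of full scale, a list of three. A call has 1 to 8 rows; each row is the pose to reach, as a shift and turn from the pose commanded when the call began, along the tool's axes at that moment; what a row does not reach only later rows make up. Full scale, the value 1, is 0.5 m for a shift and 1.5 rad for a turn. A row lasts 1/10 s, in which the tool goes at most 50 mm and 8.59 degrees, less where a joint would pass 70% of its speed; a pose out of reach is approached as far as the arm can. A call with a number of a shift or a turn outside -1 to 1 is refused whole. A call with a gripper value outside its range is refused whole. "hand" is the closure, from 0 (fully open) to 1 (shut), set as the call begins (left out, the last holds). The fingers move at their own pace and stop on an object; "force" is the grip in N (left out, the last holds). Time passes only in rows, so rows that repeat a pose let the fingers close. It gives the time, the measured TCP pose, the force and the opening at its end, in the units of the state.
- r.get_obs(): the state, without advancing time (a new reading comes with each control period).
- imaging.grab_frame(name): name is "scene" or "top" or "wrist"; returns a dict with "pixels" (400x640x3 uint8, red, green, blue), "fx", "fy", "cx", "cy" (pixels), "R" (3x3) and "t" (3): a world point X has camera coordinates R X + t. Camera axes: x right, y down, z forward; pixel columns grow to the right and rows downward; lengths in m; the calibration is good to about 2 mm. A picture is of the moment at which its call begins. There is no depth.
- r.hand_in(): hands the job in, once; it reports no verdict.
Trained networks look in the newest picture that a camera, given by its name, has taken for a name from the list of things; names that differ only in an ending like _2 or _b are one class to them, and where a whole thing is asked for, a point or a joint stands for the part that bears it (a point fixed in the world has none). Each returns a list of dicts, best first, with "score" (0 to 1); they miss things now and then, are a little off and sometimes report something else, mostly with a low value. They report only what shows in the picture. A call takes as long as a camera call. They do not tell look-alikes from the thing itself.
- look_for(query, camera): "xyz" ([x, y, z] in m, in the coordinates of the camera as it stood for that picture, good to about 4 mm: the middle of the surface that is visible of it).
- outline_of(query, camera): "region" (400x640 bool, what is visible of it).
The state is a dict: "clock": time; "joints": joint angles; "qvel": joint speeds; "tau": joint torques, N m; "tcp_pos": TCP position; "orientation": TCP orientation; "contact_force": force on the tool from outside, world axes, zero at the start; "moment": the same for the moment, N m; "grip_width": finger opening in m.
Only numpy, scipy, OpenCV 4.12 (cv2) and the standard library are available. Lean on these libraries where they do the work, as an engineer would, in place of code of your own. Each camera call takes 0.05 s, during which the arm holds its last target. There are 200 camera calls.

## Task

The empty cream tin was left on the ledge of the little table bin's lid: get rid of it. Press the bin's spring flap down with one finger, well open, and while it is held open push the tin off the ledge and down through the opening with the other finger, then take your fingers away so that the flap closes by itself. Do not pinch or lift the tin and do not shove it onto the shut flap; the drops bottle on the lid and everything else on the nightstand stays where it is.

Things in the scene. Friction and masses are not known exactly. Their poses are not given: they have to be found in the camera images.
- bin: Table waste bin, a fixed upright box 150 mm (x) by 270 mm (y), white steel body, grey lid. Origin: centre of its underside, on the nightstand; x across, y along, z up. The lid's flat top is at z = 150 mm, with a raised rim 5 mm wide, 6 mm high round its outer edge. At y = -133 to 0 mm it is a flat ledge where the tin stands; the mouth with the flap follows at y = 0 to 112 mm. Push the tin along +y.
- lip (a point): Middle of the ledge's edge at the mouth, on the lid's flat top: x = 0, y = 0, z = 150 mm in the bin's frame; its axes are the bin's. The mouth is 110 mm wide (x from -55 to +55 mm); below mouth and ledge (6 mm thick) the bin is hollow, inner floor 6 mm above the nightstand.
- flap (a joint): Opening angle of the flap, rad: 0 shut (flush with the lid) to 1.25. It is a steel plate 106 mm (x) by 108 mm (y), 3 mm thick, hinged along x at the mouth's far edge; its free edge, beside the ledge, swings down into the bin. A spring shuts it: 0.1 N m at 0, 0.2 at 1 rad. The tin's weight does not open it; a finger needs about 1 N near the free edge, up to 8 N deep down near the hinge.
- flap_hinge (a point): Middle of the flap's hinge line, which runs along the bin's x, 111.5 mm from the ledge's edge (y = 111.5, z = 148.5 mm in the bin's frame). Two hinge lugs stand 8 mm above the lid at x = +-60 mm beside it.
- flap_edge (a point): Middle of the flap's free edge, on its upper face; it moves down with the flap. Let go, the flap is shut again in under 1 s.
- tin: Empty round screw-lid cream tin, plain aluminium, 46 mm diameter, 20 mm high, thin-walled, about 30 g, standing flat and loose on the bin's ledge. Origin: centre of its underside; z up. Once its middle is past the ledge's edge and the flap is down it tips in by itself, if no finger leans on its back edge.
- drops: Small amber drops bottle, 24 mm diameter, 45 mm high, standing loose on the lid in a back corner of the ledge (the bin's +x, -y corner). Origin: centre of its underside. Leave it.
- jar: White plastic cream jar, 68 mm diameter, 55 mm high, loose on the nightstand beside the bin. Origin: centre of its underside. Leave it.
- cup: Stainless baby cup, 72 mm diameter, 62 mm high, one handle toward its +y, loose on the nightstand beside the bin. Origin: centre of its underside. Leave it.
- mallet: Wooden xylophone mallet lying on the nightstand beside the bin, along its x axis: head (26 mm ball) at +x 75 mm, stick end at x = -130 mm. Origin on the nightstand. Leave it.
- piggy: Pale pink ceramic piggy bank, 140 mm long (x, snout to -x), 98 mm wide, 118 mm high, loose on the nightstand. Origin: below its middle, on the nightstand. Leave it.
- musicbox: White plastic music box with a clear top and a side lever, 85 mm (x) by 110 mm (y), 70 mm high, loose on the nightstand. Origin: centre of its underside. Leave it.
Not all that is in view belongs to the job. There is more than one size of the tin; the one meant has the size given above.

How it is judged:
By the outcome, as a careful person would: the job done as asked, in the order asked, and still so for the second after the job is handed in, with the robot touching nothing.
It also fails if it takes over 42 s, if anything falls off the work surface, if the arm or the gripper's body presses on something with over 40 N, if the wrist force passes 120 N, or if a joint passes its speed limit or range.

## Working session

There is one attempt and no reset: what is moved stays moved. The work goes in short steps, Python scripts to look and compute and a tool call to move; the robot and the scene stay as the last step left them, time stands still between calls to the robot, and variables do not carry over. Pictures are saved under pics/ and viewed, about 8 in all and at most 12, crops included, and the job is handed in when it is done.

Besides the shell and the picture viewer there is one more tool, called after ">>>" by a JSON object that holds its "fn" and its "kwargs", one argument or row to a line. carry_out: Moves the arm, as the interface text tells. Shift numbers are shares of 0.5 m and turn numbers shares of 1.5 rad, none past 1 either way. Its arguments: {"type":"object","properties":{"offset":{"type":"array","items":{"type":"array","items":{"type":"number","minimum":-1,"maximum":1}}},"turn":{"type":"array","items":{"type":"array","items":{"type":"number","minimum":-1,"maximum":1}}},"hand":{"type":"number"},"force":{"type":"number"}},"required":["offset","turn"]}

```bash
mkdir -p pics; cat > h.py <<'E'
import numpy as np, cv2
from bench import r, imaging, look_for, outline_of
def world(f,p): return f["R"].T@(np.array(p)-f["t"])
def proj(f,X):
    c=f["R"]@np.array(X)+f["t"]; return np.array([f["fx"]*c[0]/c[2]+f["cx"],f["fy"]*c[1]/c[2]+f["cy"]])
def ray(f,u,v,z):
    d=f["R"].T@np.array([(u-f["cx"])/f["fx"],(v-f["cy"])/f["fy"],1]); o=-f["R"].T@f["t"]
    return o+d*(z-o[2])/d[2]
E
python3 - <<'E'
from h import *
o=r.get_obs(); print(o["clock"],o["tcp_pos"],o["orientation"],o["grip_width"],r.nose_length)
fs={}
for c in("scene","top"):
    f=imaging.grab_frame(c); cv2.imwrite(f"pics/{c}0.png",f["pixels"][:,:,::-1]); fs[c]=f
    print(c,"cam at",-f["R"].T@f["t"])
    for q in("bin","lip","flap_hinge","flap_edge","tin","drops","jar","cup","mallet","piggy","musicbox"):
        for d in look_for(q,c)[:3]:
            w=world(f,d["xyz"]); print(q,round(d["score"],2),w.round(3),proj(f,w).round())
E
```

```text
0.0 [ 0.25190202 -0.62561038  0.2442799 ] [-3.08239761e+00 -5.97421008e-01  8.00037188e-04] 0.08577217174029941 0.014
scene cam at [1.13865217 0.31163572 0.81719923]
bin 0.86 [ 0.592 -0.061  0.151] [262. 188.]
lip 0.83 [ 0.593 -0.056  0.153] [264. 188.]
flap_hinge 0.61 [ 0.595 -0.059  0.152] [262. 188.]
flap_edge 0.65 [ 0.552 -0.025  0.15 ] [284. 181.]
tin 0.54 [ 0.539 -0.322  0.033] [192. 177.]
tin 0.5 [ 0.534 -0.126  0.167] [250. 159.]
drops 0.47 [ 0.592 -0.183  0.176] [215. 165.]
jar 0.57 [0.705 0.013 0.054] [270. 260.]
cup 0.72 [ 0.678 -0.184  0.036] [205. 228.]
cup 0.36 [0.382 0.398 0.093] [472. 204.]
cup 0.3 [ 0.531 -0.128  0.167] [249. 158.]
piggy 0.66 [0.385 0.396 0.095] [471. 204.]
piggy 0.49 [ 0.592 -0.062  0.154] [262. 187.]
piggy 0.18 [ 0.55  -0.032  0.153] [281. 179.]
musicbox 0.59 [0.585 0.401 0.06 ] [453. 278.]
top cam at [0.29972273 0.04046667 1.29587757]
bin 0.62 [ 0.534 -0.08   0.152] [357. 193.]
lip 0.61 [ 0.531 -0.085  0.154] [359. 194.]
flap_hinge 0.88 [ 0.535 -0.084  0.152] [359. 193.]
flap_edge 0.96 [ 0.547 -0.029  0.152] [338. 190.]
flap_edge 0.59 [ 0.58  -0.186  0.181] [398. 171.]
tin 0.65 [ 0.525 -0.129  0.169] [377. 194.]
tin 0.6 [ 0.514 -0.315  0.033] [436. 204.]
drops 0.68 [0.346 0.386 0.099] [184. 278.]
jar 0.98 [0.687 0.009 0.055] [319. 150.]
jar 0.46 [ 0.533 -0.083  0.152] [359. 194.]
cup 0.74 [ 0.681 -0.192  0.017] [387. 152.]
cup 0.44 [ 0.551 -0.033  0.152] [339. 188.]
mallet 0.5 [ 0.433 -0.058  0.015] [348. 238.]
piggy 0.77 [0.349 0.384 0.099] [185. 277.]
musicbox 0.58 [0.559 0.397 0.054] [185. 202.]
```

View pics/top0.png

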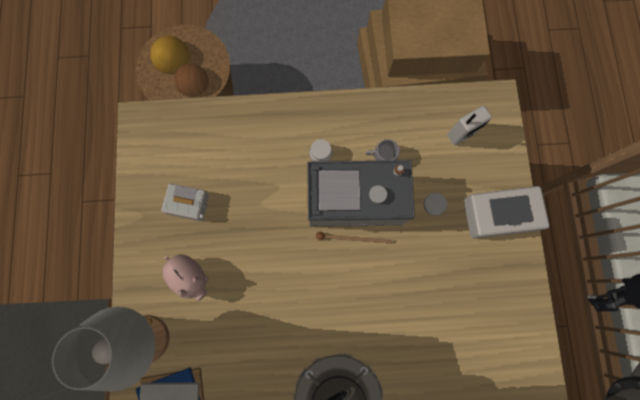

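View pics/scene0.png

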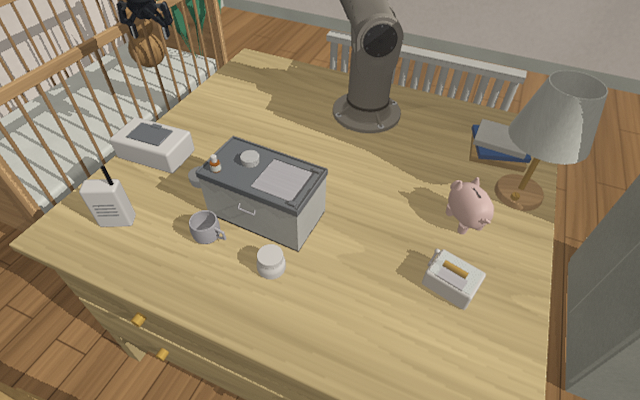

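Two tins are in view. One stands on the bin's lid, at top (377,194) and scene (250,159). The other is a wider disc on the nightstand, at top (436,204) and scene (~195,177). The lid one fits the description because it stands on the ledge. Next I'll fit the bin pose and check it in an enlarged crop.

```bash
cat > fit.py <<'E'
from h import *
from scipy.optimize import least_squares
F={c:imaging.grab_frame(c) for c in("top","scene")}
def quad(f,seed,th):
    g=cv2.cvtColor(f["pixels"],cv2.COLOR_RGB2GRAY); m=np.zeros((402,642),np.uint8)
    cv2.floodFill(g.copy(),m,seed,255,th,th,cv2.FLOODFILL_FIXED_RANGE|cv2.FLOODFILL_MASK_ONLY|(255<<8))
    m=m[1:-1,1:-1]; c=max(cv2.findContours(m,0,2)[0],key=cv2.contourArea)
    return m,cv2.approxPolyDP(c,0.05*cv2.arcLength(c,True),True)[:,0].astype(float)
def P(p,q):
    c,s=np.cos(p[2]),np.sin(p[2]); return [p[0]+c*q[0]-s*q[1],p[1]+s*q[0]+c*q[1],q[2]]
FL=[(x,y,.15) for x in(-.053,.053) for y in(.0035,.1115)]
Q={}
for c,s in(("top",(340,190)),("scene",(284,178))):
    m,Q[c]=quad(F[c],s,30); print(c,m.sum()//255,Q[c].tolist())
def res(p,cs):
    o=[]
    for c in cs:
        for q in FL:
            d=Q[c]-proj(F[c],P(p,q)); o+=list(d[np.argmin((d**2).sum(1))])
    return o
for cs in(("top",),("scene",),("top","scene")):
    s=least_squares(res,[.545,-.085,0],args=(cs,),loss="soft_l1"); print(cs,s.x.round(4),s.cost.round(2))
p=s.x; np.save("bin.npy",p)
O=[]
for c,(u,v,w,h,k) in(("top",(300,145,150,70,5)),("scene",(185,125,160,65,5))):
    f=F[c]; d=outline_of("tin",c)
    for e in d[:2]:
        ys,xs=np.nonzero(e["region"]); X=ray(f,xs.mean(),ys.mean(),.163); dx=X[:2]-p[:2]; cc,ss=np.cos(p[2]),np.sin(p[2])
        print(c,"tin",e["score"],xs.mean(),ys.mean(),len(xs),xs.min(),xs.max(),X,"in bin",cc*dx[0]+ss*dx[1],-ss*dx[0]+cc*dx[1])
    im=cv2.resize(f["pixels"][v:v+h,u:u+w,::-1],None,fx=k,fy=k,interpolation=cv2.INTER_CUBIC)
    for pts,col in((FL,(0,0,255)),([(x,y,.156) for x in(-.075,.075) for y in(-.135,.135)],(0,255,0))):
        a=np.array([(proj(f,P(p,q))-[u,v]+.5)*k for q in pts]).round().astype(int)[[0,1,3,2]]
        cv2.polylines(im,[a],True,col,1)
    O.append(cv2.copyMakeBorder(im,0,0,0,800-im.shape[1],0))
im=np.vstack(O)[:600]; cv2.imwrite("pics/fit.png",cv2.resize(im,None,fx=.88,fy=.88))
E
python3 fit.py
```

```text
top 1619 [[319.0, 171.0], [319.0, 209.0], [359.0, 209.0], [358.0, 171.0]]
scene 1449 [[274.0, 159.0], [251.0, 186.0], [291.0, 200.0], [311.0, 172.0]]
('top',) [ 0.5438 -0.09   -0.059 ] 2.27
('scene',) [ 0.544  -0.0909 -0.0345] 1.82
('top', 'scene') [ 0.5441 -0.0903 -0.0443] 4.49
top tin 0.77 435.2089201877934 204.0868544600939 426 424 447 [ 0.49176577 -0.27682439  0.163     ] in bin -0.044009215175166656 -0.18863435748550075
top tin 0.16 385.43714821763604 150.56848030018762 533 366 399 [ 0.64258389 -0.16220798  0.163     ] in bin 0.10157928593869259 -0.06744436142976432
scene tin 0.65 249.65369649805447 157.704280155642 257 241 258 [ 0.52556134 -0.13120134  0.163     ] in bin -0.016702835805479314 -0.04165621543520644
scene tin 0.62 193.90797546012269 178.37423312883436 163 188 201 [ 0.64131453 -0.21083802  0.163     ] in bin 0.1024671100606777 -0.11608286639704092
```

View pics/fit.png

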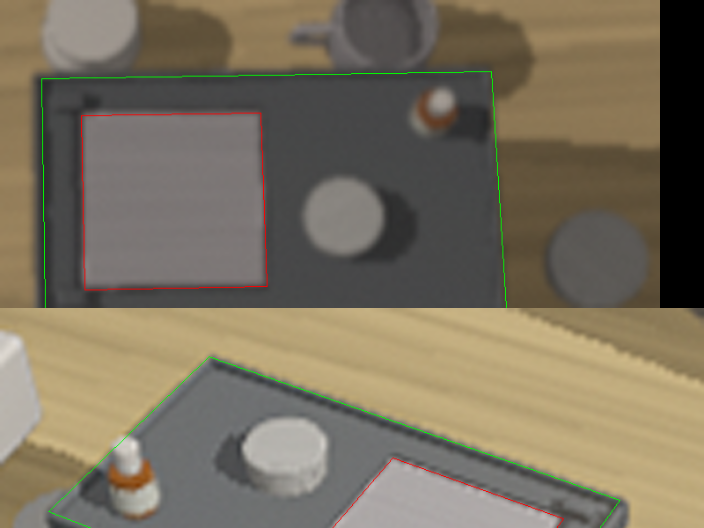

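```bash
cat >> h.py <<'E'
from scipy.spatial.transform import Rotation as Ro
try: pb=np.load("bin.npy")
except Exception: pb=np.zeros(3)
Rb=Ro.from_euler("z",pb[2]).as_matrix(); tb=np.array([pb[0],pb[1],0])
def tobin(X): return Rb.T@(np.array(X)-tb)
def pose(x,yA,zA,a,n=.014,W=.057):
    "TCP pose with A's outer tip corner at bin (x,yA,.15+zA), tilt a deg"
    a=np.radians(a); s,c=np.sin(a),np.cos(a)
    R=np.array([[1,0,0],[0,-c,-s],[0,s,-c]]).T.copy(); R=np.array([[1,0,0],[0,-c,s],[0,-s,-c]]).T
    t=np.array([x,yA,.15+zA])-n*R[:,2]+W*R[:,1]
    return Rb@t+tb,Rb@R
def rel(p,R,o=None):
    o=o or r.get_obs(); R0=Ro.from_rotvec(o["orientation"]).as_matrix()
    return (R0.T@(p-o["tcp_pos"])/.5).round(3).tolist(),(Ro.from_matrix(R0.T@R).as_rotvec()/1.5).round(3).tolist()
def where(n=.014):
    o=r.get_obs(); R0=Ro.from_rotvec(o["orientation"]).as_matrix(); t=o["tcp_pos"]+n*R0[:,2]
    print("t",round(o["clock"],2),"A",(tobin(t-.057*R0[:,1])*1e3-[0,0,150]).round(1),"B",(tobin(t+.0425*R0[:,1])*1e3-[0,0,150]).round(1),"tilt",np.degrees(np.arcsin(R0[2,1])).round(1),"F",np.round(o["contact_force"],1),o["grip_width"])
E
python3 - <<'E'
from h import *
F={c:imaging.grab_frame(c) for c in("top","scene")}
print(F["top"]["fx"], "diam est", 18.6/F["top"]["fx"]*(np.linalg.norm([.53-.3,-.13-.04,1.296-.17])), "camera-z", (F["top"]["R"]@[.53,-.13,.17]+F["top"]["t"])[2])
for c,u,v in(("top",377.7,193.6),("scene",249.3,154.6)): X=ray(F[c],u,v,.17); print(c,X,tobin(X))
where()
o=r.get_obs(); R0=Ro.from_rotvec(o["orientation"]).as_matrix(); print(R0.round(3))
p,R=pose(-.012,.02,.06,20); print(p,rel(p,R))
print("lift", rel(o["tcp_pos"]+[0,0,.08],R0))
print("via", rel(np.array([.42,-.42,.325]),R0))
E
```

```text
447.4440934580327 diam est 0.04829352735348123 camera-z 1.1507340783369646
top [ 0.52677784 -0.13055412  0.17      ] [-0.01551622 -0.0409557   0.17      ]
scene [ 0.5226647  -0.13299963  0.17      ] [-0.0195169  -0.04358116  0.17      ]
t 1.5 A [-291.5 -496.3   81.3] B [-250.3 -586.9   81.3] tilt -0.0 F [0.1 0.7 1. ] 0.08550885511168474
[[ 0.928  0.373 -0.   ]
 [ 0.373 -0.928  0.   ]
 [ 0.    -0.    -1.   ]]
[ 0.53083066 -0.11854048  0.24265084] ([0.896, -0.734, 0.005], [-0.229, -0.05, 0.282])
lift ([0.0, -0.0, -0.16], [0.0, 0.0, 0.0])
via ([0.465, -0.257, -0.159], [0.0, 0.0, 0.0])
```

>>> {"fn": "carry_out", "kwargs": {
  "offset": [
    [0,0,-0.16],
    [0,0,-0.16],
    [0.465,-0.257,-0.18],
    [0.465,-0.257,-0.18],
    [0.465,-0.257,-0.18],
    [0.465,-0.257,-0.18],
    [0.465,-0.257,-0.18],
    [0.465,-0.257,-0.18]
  ],
  "turn": [
    [0,0,0],
    [0,0,0],
    [0,0,0.28],
    [0,0,0.28],
    [0,0,0.28],
    [0,0,0.28],
    [0,0,0.28],
    [0,0,0.28]
  ],
  "hand": 0
}}

```text
clock: 2.3
tcp_pos: [0.4244, -0.4146, 0.3358]
orientation: [-3.139, 0.045, -0.004]
contact_force: [1.0, -0.2, -0.1]
grip_width: 0.0851
```

```bash
python3 - <<'E'
from h import *
where(); print(rel(*pose(-.017,.022,.08,15)))
E
```

```text
t 2.3 A [-106.  -272.2  171.9] B [-104.5 -371.7  171.7] tilt -0.1 F [ 1.  -0.2 -0.1] 0.08511806408347089
([0.185, -0.596, 0.157], [-0.176, -0.003, 0.01])
```

>>> {"fn": "carry_out", "kwargs": {
  "offset": [
    [0.185,-0.596,0.05],
    [0.185,-0.596,0.05],
    [0.185,-0.596,0.05],
    [0.185,-0.596,0.05],
    [0.185,-0.596,0.157],
    [0.185,-0.596,0.157],
    [0.185,-0.596,0.157],
    [0.185,-0.596,0.157]
  ],
  "turn": [
    [-0.176,-0.003,0.01],
    [-0.176,-0.003,0.01],
    [-0.176,-0.003,0.01],
    [-0.176,-0.003,0.01],
    [-0.176,-0.003,0.01],
    [-0.176,-0.003,0.01],
    [-0.176,-0.003,0.01],
    [-0.176,-0.003,0.01]
  ]
}}

```text
clock: 3.1
tcp_pos: [0.5238, -0.1207, 0.2544]
orientation: [2.879, -0.064, -0.017]
contact_force: [0.3, -0.5, -0.6]
grip_width: 0.0856
```

```bash
cat > snap.py <<'E'
import sys
from h import *
n=sys.argv[1]; where()
O=[]
o=r.get_obs(); R0=Ro.from_rotvec(o["orientation"]).as_matrix()
for c,(u,v,w,h) in(("scene",(150,70,200,150)),("wrist",(0,0,640,400))):
    f=imaging.grab_frame(c); im=f["pixels"][:,:,::-1].copy(); k=800//w if w<300 else 1
    im=cv2.resize(im[v:v+h,u:u+w],None,fx=k,fy=k,interpolation=cv2.INTER_CUBIC)
    for nn,col in((.014,(0,0,255)),(.001,(255,0,0))):
        for y in(-.057,-.0425,.0425,.057):
            q=(proj(f,o["tcp_pos"]+nn*R0[:,2]+y*R0[:,1])-[u,v]+.5)*k
            if abs(q).max()<3000: cv2.circle(im,tuple(q.round().astype(int).tolist()),2,col,-1)
    cv2.imwrite(f"pics/{n}_{c}.png",im)
E
python3 snap.py a
```

```text
t 3.1 A [-19.1  20.1  76.2] B [-19.  -76.  101.9] tilt 15.0 F [ 0.3 -0.5 -0.6] 0.08559036107578663
```

View pics/a_scene.png

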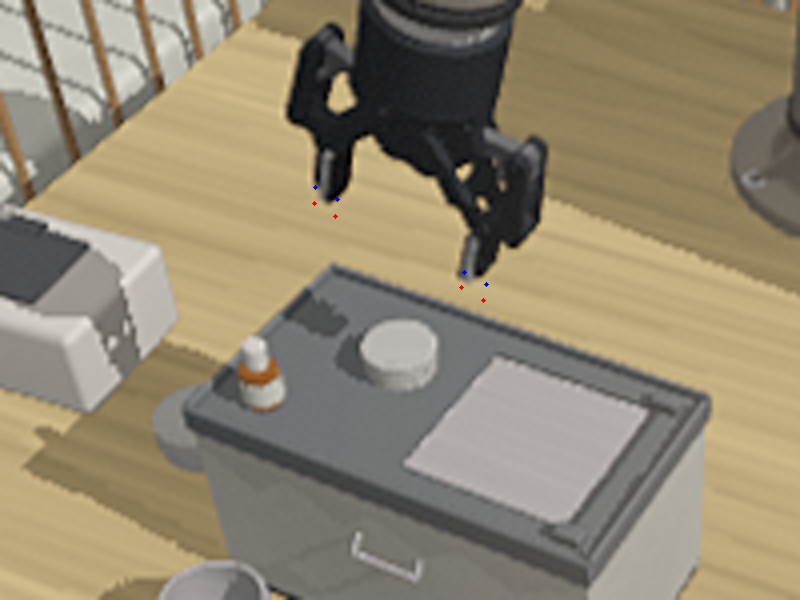

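View pics/a_wrist.png

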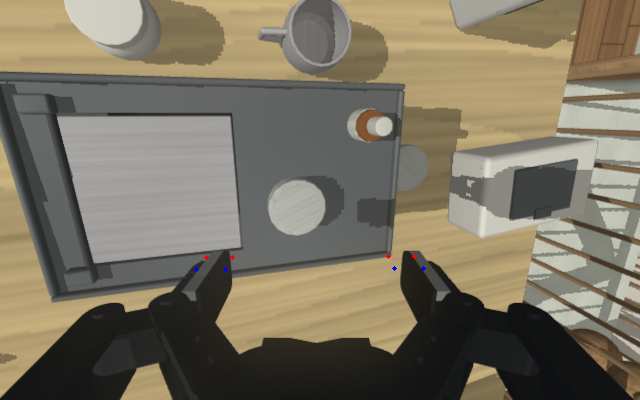

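The pictures show the opened fingertips matching the blue marks (n≈1–2 mm ahead of the TCP). In the scene crop, finger A is at (480,282) over the flap edge and finger B at (335,200) is behind the tin. The wrist view shows the tin clear at (297,207) and the drops at (372,125). I'll use n=2 mm from here.

```bash
sed -i 's/n=.014/n=.002/g' h.py; python3 - <<'E'
from h import *
where()
for y,z in((.021,.03),(.021,.005),(.021,-.01),(.021,-.022)): print(y,z,rel(*pose(-.017,y,z,15)))
E
```

```text
t 3.2 A [-18.8  18.1  89.7] B [-19.4 -77.9 115.7] tilt 15.1 F [-1.1 -0.4  0.2] 0.08537962778813553
0.021 0.03 ([0.005, -0.037, 0.114], [0.002, 0.003, -0.004])
0.021 0.005 ([0.005, -0.05, 0.162], [0.002, 0.003, -0.004])
0.021 -0.01 ([0.005, -0.058, 0.191], [0.002, 0.003, -0.004])
0.021 -0.022 ([0.005, -0.064, 0.214], [0.002, 0.003, -0.004])
```

>>> {"fn": "carry_out", "kwargs": {
  "offset": [
    [0.005,-0.037,0.114],
    [0.005,-0.037,0.114],
    [0.005,-0.05,0.16],
    [0.005,-0.05,0.16],
    [0.005,-0.05,0.16]
  ],
  "turn": [
    [0,0,0],
    [0,0,0],
    [0,0,0],
    [0,0,0],
    [0,0,0]
  ]
}}

```text
clock: 3.7
tcp_pos: [0.5258, -0.1237, 0.1741]
orientation: [2.876, -0.077, -0.014]
contact_force: [0.3, -0.7, 0.7]
grip_width: 0.0855
```

```bash
python3 - <<'E'
from h import *
where()
for z in(-.01,-.021): print(z,rel(*pose(-.017,.021,z,15)))
E
python3 snap.py b
```

```text
t 3.7 A [-16.3  20.3   7.3] B [-17.1 -75.7  33.3] tilt 15.2 F [ 0.3 -0.7  0.7] 0.08548443915298416
-0.01 ([-0.0, -0.01, 0.033], [0.002, 0.003, -0.006])
-0.021 ([-0.0, -0.016, 0.055], [0.002, 0.003, -0.006])
t 3.7 A [-16.3  20.3   7.3] B [-17.1 -75.7  33.3] tilt 15.2 F [ 0.3 -0.7  0.7] 0.08548443915298416
```

View pics/b_scene.png

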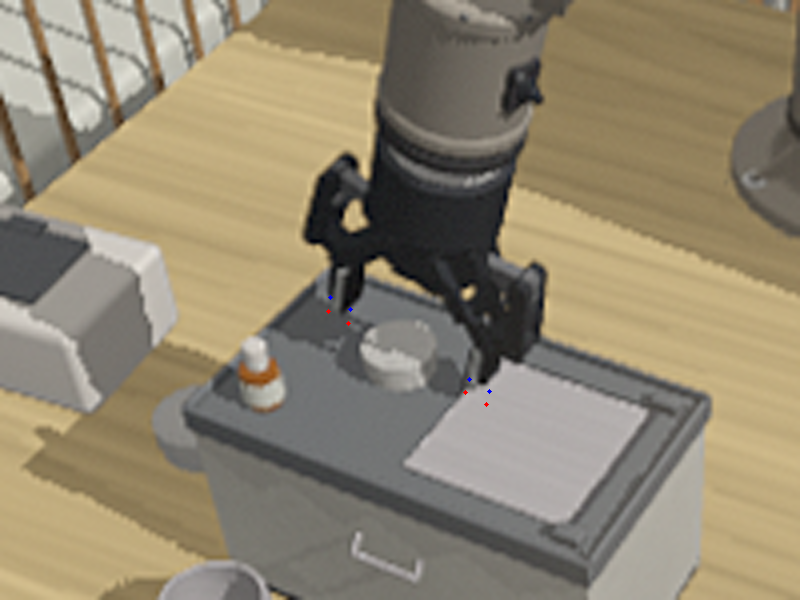

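View pics/b_wrist.png

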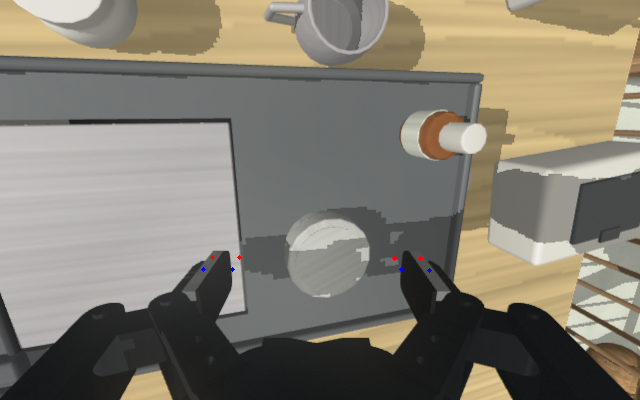

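The scene crop shows A's tip at (485,385) just above the flap's edge and B's tip at (345,308) above the ledge behind the tin. In the wrist view the tin's top is at about (330,257). I'll refine the tin position from the wrist picture.

```bash
python3 - <<'E'
from h import *
f=imaging.grab_frame("wrist"); o=r.get_obs()
for d in outline_of("tin","wrist")[:2]:
    ys,xs=np.nonzero(d["region"]); print(d["score"],xs.min(),xs.max(),ys.min(),ys.max())
for u,v in((330,257),(290,257),(370,257),(330,215),(231,118),(246,312)): 
    print(u,v,[(tobin(ray(f,u,v,z))*1e3).round(1).tolist() for z in(.15,.17)])
E
```

```text
0.73 285 369 211 297
0.39 466 470 180 190
330 257 [[-23.7, -49.3, 150.0], [-12.8, -42.8, 170.0]]
290 257 [[-20.2, -25.1, 150.0], [-9.8, -21.9, 170.0]]
370 257 [[-27.4, -75.6, 150.0], [-16.0, -65.5, 170.0]]
330 215 [[3.0, -49.1, 150.0], [10.3, -42.6, 170.0]]
231 118 [[56.8, 0.8, 150.0], [56.8, 0.5, 170.0]]
246 312 [[-51.8, 2.0, 150.0], [-37.2, 1.6, 170.0]]
```

>>> {"fn": "carry_out", "kwargs": {
  "offset": [
    [0.003,-0.01,0.033],
    [0.003,-0.015,0.055],
    [0.003,-0.015,0.055],
    [0.003,-0.015,0.055]
  ],
  "turn": [
    [0,0,0],
    [0,0,0],
    [0,0,0],
    [0,0,0]
  ]
}}

```text
clock: 4.3
tcp_pos: [0.527, -0.1229, 0.1447]
orientation: [2.876, -0.075, -0.015]
contact_force: [-1.1, 0.6, 0.2]
grip_width: 0.0853
```

```bash
python3 - <<'E'
from h import *
where()
B=lambda y,z,a:(-.015,y+.0995*np.cos(np.radians(a)),z-.0995*np.sin(np.radians(a)),a)
for yb,zb,a in((-.071,.005,18),(-.062,.005,24),(-.05,.005,28),(-.04,.005,30),(-.03,.005,30),(-.02,.005,30)):
    q=B(yb,zb,a); print(yb,a,"A",np.round(q,3),rel(*pose(*q)))
E
python3 snap.py c
```

```text
t 4.3 A [-15.2  21.2 -22.1] B [-16.  -74.8   3.9] tilt 15.2 F [-1.1  0.6  0.2] 0.08533490446284712
-0.071 18 A [-1.5e-02  2.4e-02 -2.6e-02  1.8e+01] ([0.001, -0.007, 0.0], [-0.033, 0.004, -0.005])
-0.062 24 A [-1.5e-02  2.9e-02 -3.5e-02  2.4e+01] ([0.001, -0.024, 0.004], [-0.103, 0.004, -0.005])
-0.05 28 A [-1.5e-02  3.8e-02 -4.2e-02  2.8e+01] ([0.001, -0.046, 0.004], [-0.15, 0.004, -0.004])
-0.04 30 A [-1.5e-02  4.6e-02 -4.5e-02  3.0e+01] ([0.001, -0.065, 0.002], [-0.173, 0.004, -0.004])
-0.03 30 A [-1.5e-02  5.6e-02 -4.5e-02  3.0e+01] ([0.001, -0.084, -0.004], [-0.173, 0.004, -0.004])
-0.02 30 A [-1.5e-02  6.6e-02 -4.5e-02  3.0e+01] ([0.0, -0.103, -0.009], [-0.173, 0.004, -0.004])
t 4.3 A [-15.2  21.2 -22.1] B [-16.  -74.8   3.9] tilt 15.2 F [-1.1  0.6  0.2] 0.08533490446284712
```

View pics/c_scene.png

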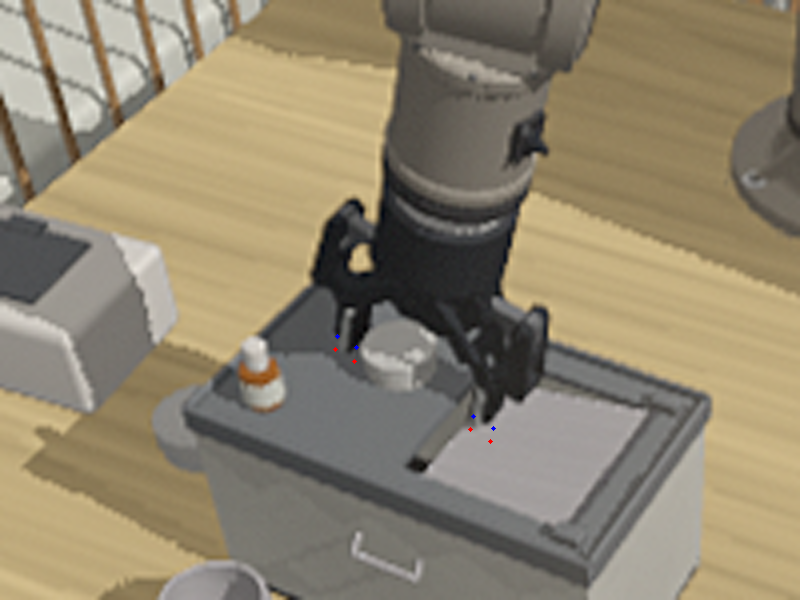

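The crop shows the flap dipping under A at (488,415), with B at (350,345) just behind the tin, which hasn't moved. Next I tilt to open the flap wide while B starts pushing.

>>> {"fn": "carry_out", "kwargs": {
  "offset": [
    [0.001,-0.007,0],
    [0.001,-0.016,0.003],
    [0.001,-0.024,0.004],
    [0.001,-0.035,0.004],
    [0.001,-0.046,0.004],
    [0.001,-0.055,0.003],
    [0.001,-0.065,0.002],
    [0.001,-0.065,0.002]
  ],
  "turn": [
    [-0.033,0,0],
    [-0.07,0,0],
    [-0.103,0,0],
    [-0.126,0,0],
    [-0.15,0,0],
    [-0.162,0,0],
    [-0.173,0,0],
    [-0.173,0,0]
  ]
}}

```text
clock: 5.2
tcp_pos: [0.5299, -0.0928, 0.1367]
orientation: [2.613, -0.069, -0.021]
contact_force: [0.3, -3.0, 7.2]
grip_width: 0.0855
```

```bash
python3 - <<'E'
from h import *
B=lambda y,z,a:(-.015,y+.0995*np.cos(np.radians(a)),z-.0995*np.sin(np.radians(a)),a)
for yb,zb,a in((-.03,.005,32),(-.022,.005,33),(-.016,.005,33),(-.01,.005,33),(-.02,.02,36),(-.025,.03,38)):
    q=B(yb,zb,a); print(yb,zb,a,"A",np.round(q,3),rel(*pose(*q)))
E
python3 snap.py d
```

```text
-0.03 0.005 32 A [-1.5e-02  5.4e-02 -4.8e-02  3.2e+01] ([-0.002, -0.02, -0.006], [-0.021, 0.004, -0.004])
-0.022 0.005 33 A [-1.5e-02  6.1e-02 -4.9e-02  3.3e+01] ([-0.002, -0.034, -0.013], [-0.032, 0.004, -0.004])
-0.016 0.005 33 A [-1.5e-02  6.7e-02 -4.9e-02  3.3e+01] ([-0.002, -0.044, -0.019], [-0.032, 0.004, -0.004])
-0.01 0.005 33 A [-1.5e-02  7.3e-02 -4.9e-02  3.3e+01] ([-0.002, -0.055, -0.025], [-0.032, 0.004, -0.004])
-0.02 0.02 36 A [-1.5e-02  6.0e-02 -3.8e-02  3.6e+01] ([-0.002, -0.022, -0.036], [-0.067, 0.004, -0.004])
-0.025 0.03 38 A [-1.5e-02  5.3e-02 -3.1e-02  3.8e+01] ([-0.002, -0.003, -0.045], [-0.09, 0.004, -0.004])
t 5.2 A [-13.7  45.1 -43.7] B [-14.4 -40.9   6.4] tilt 30.2 F [ 0.3 -3.   7.2] 0.08545808368668577
```

View pics/d_scene.png

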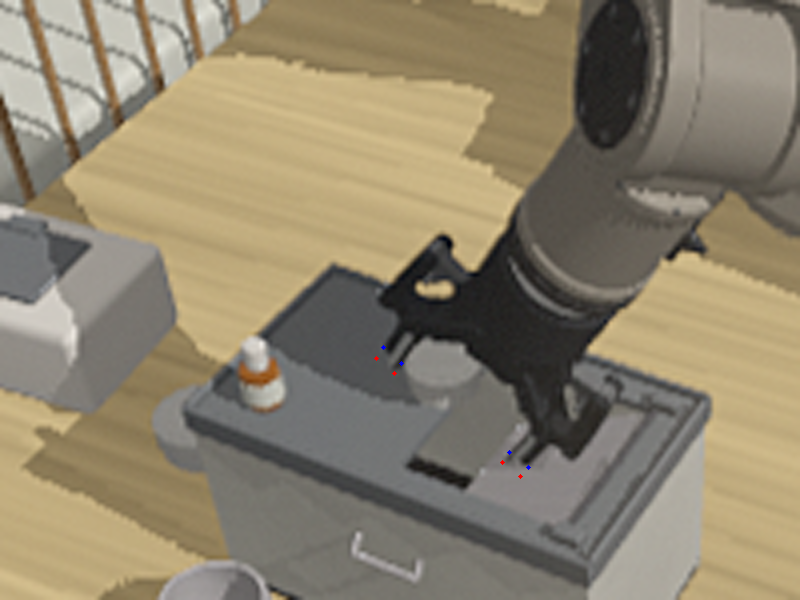

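View pics/d_wrist.png

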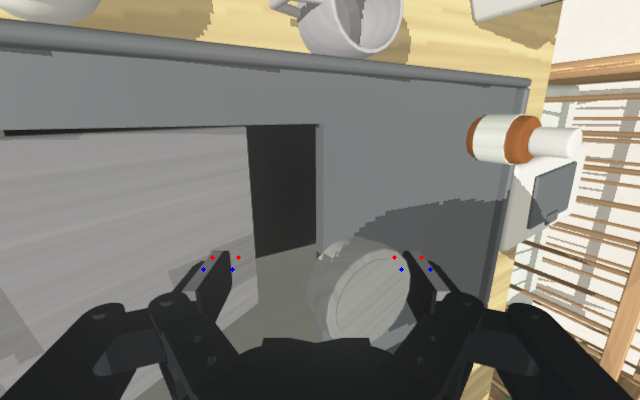

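The wrist view shows the mouth open: the flap's free edge runs (247,127)–(258,300) and the ledge edge is at u≈318. The tin at (365,295) is being pushed by B and already overhangs. The force is 7 N, which suggests A's knuckle is working near the hinge, so I'll check the flap angle before going on.

```bash
python3 - <<'E'
from h import *
f=imaging.grab_frame("wrist"); o=r.get_obs(); print("M",o["moment"])
for th in np.arange(.4,1.1,.1):
    q=[proj(f,Rb@[x,.1115-.108*np.cos(th),.15-.108*np.sin(th)]+tb).round() for x in(.053,-.04)]; print(round(th,1),q)
print("ledge",[proj(f,Rb@[x,0,.15]+tb).round() for x in(.055,0)])
B=lambda y,z,a:(-.015,y+.0995*np.cos(np.radians(a)),z-.0995*np.sin(np.radians(a)),a)
for yb,zb,a in((-.036,.005,27),(-.03,.005,24),(-.025,.005,23),(-.02,.005,22),(-.016,.005,22)):
    q=B(yb,zb,a); print(yb,zb,a,"A",np.round(q,3),rel(*pose(*q)))
E
```

```text
M [-0.72224132  0.15236126 -0.04248405]
0.4 [array([258., 130.]), array([269., 294.])]
0.5 [array([243., 129.]), array([255., 289.])]
0.6 [array([227., 129.]), array([242., 284.])]
0.7 [array([211., 129.]), array([228., 280.])]
0.8 [array([195., 129.]), array([213., 278.])]
0.9 [array([177., 129.]), array([198., 276.])]
1.0 [array([159., 129.]), array([182., 275.])]
ledge [array([325., 128.]), array([324., 256.])]
-0.036 0.005 27 A [-1.5e-02  5.3e-02 -4.0e-02  2.7e+01] ([-0.002, -0.009, -0.007], [0.036, 0.003, -0.005])
-0.03 0.005 24 A [-1.5e-02  6.1e-02 -3.5e-02  2.4e+01] ([-0.002, -0.019, -0.018], [0.071, 0.003, -0.005])
-0.025 0.005 23 A [-1.5e-02  6.7e-02 -3.4e-02  2.3e+01] ([-0.002, -0.028, -0.024], [0.083, 0.003, -0.005])
-0.02 0.005 22 A [-1.5e-02  7.2e-02 -3.2e-02  2.2e+01] ([-0.002, -0.036, -0.031], [0.095, 0.003, -0.005])
-0.016 0.005 22 A [-1.5e-02  7.6e-02 -3.2e-02  2.2e+01] ([-0.002, -0.043, -0.035], [0.095, 0.003, -0.005])
```

```bash
python3 - <<'E'
from h import *
o=r.get_obs(); print(np.round(o["contact_force"],1),np.round(o["moment"],2))
f=imaging.grab_frame("wrist")
for u,v in((370,295),(326,310),(412,270),(310,280)): print(u,v,[(tobin(ray(f,u,v,z))*1e3).round(1).tolist() for z in(.15,.17)])
f=imaging.grab_frame("scene")
for d in look_for("tin","scene")[:2]: print(d["score"],tobin(world(f,d["xyz"])))
for u,v in((443,362),(407,375),(480,380),(443,408)): print(u,v,[(tobin(ray(f,150+u/4-.5,70+v/4-.5,z))*1e3).round(1).tolist() for z in(.15,.17)])
im=f["pixels"][125:190,225:305,::-1]; cv2.imwrite("pics/e.png",cv2.resize(im,None,fx=9,fy=9,interpolation=cv2.INTER_CUBIC))
E
```

```text
[-1.  -1.7  6.8] [-0.72  0.15 -0.04]
370 295 [[-29.5, -27.8, 150.0], [-11.2, -9.7, 170.0]]
326 310 [[-28.2, -1.0, 150.0], [-10.2, 11.6, 170.0]]
412 270 [[-23.8, -57.9, 150.0], [-6.8, -33.6, 170.0]]
310 280 [[-9.5, 7.4, 150.0], [4.6, 18.2, 170.0]]
0.77 [-0.0053978  -0.00509963  0.16846836]
0.43 [ 0.00539857 -0.23209965  0.03345647]
443 362 [[-33.3, -23.2, 150.0], [-15.0, -9.7, 170.0]]
407 375 [[-13.1, -36.4, 150.0], [4.6, -22.5, 170.0]]
480 380 [[-29.6, 5.5, 150.0], [-11.4, 18.2, 170.0]]
443 408 [[1.9, -1.3, 150.0], [19.1, 11.6, 170.0]]
```

The tin is flat with its centre at y≈-10 mm, matching B's contact. I'll reduce the tilt while advancing so A's tip, not its knuckle, keeps the flap open.

>>> {"fn": "carry_out", "kwargs": {
  "offset": [
    [-0.002,-0.005,-0.004],
    [-0.002,-0.009,-0.007],
    [-0.002,-0.014,-0.012],
    [-0.002,-0.019,-0.018],
    [-0.002,-0.028,-0.024],
    [-0.002,-0.036,-0.031],
    [-0.002,-0.036,-0.031]
  ],
  "turn": [
    [0.018,0,0],
    [0.036,0,0],
    [0.054,0,0],
    [0.071,0,0],
    [0.083,0,0],
    [0.095,0,0],
    [0.095,0,0]
  ]
}}

```text
clock: 6.2
tcp_pos: [0.5303, -0.0702, 0.1414]
orientation: [2.758, -0.076, -0.015]
contact_force: [-0.2, -3.8, 6.9]
grip_width: 0.0852
```

```bash
python3 - <<'E'
from h import *
f=imaging.grab_frame("scene")
for c in ("scene","wrist"):
    f=imaging.grab_frame(c)
    for d in look_for("tin",c)[:2]: print(c,d["score"],tobin(world(f,d["xyz"])))
B=lambda y,z,a:(-.015,y+.0995*np.cos(np.radians(a)),z-.0995*np.sin(np.radians(a)),a)
for yb,zb,a in((-.014,.005,22),(-.03,.015,26),(-.035,.02,28)):
    q=B(yb,zb,a); print(yb,zb,a,"A",np.round(q,3),rel(*pose(*q)))
E
python3 snap.py e
python3 - <<'E'
import cv2,numpy as np
a=cv2.imread("pics/e_scene.png"); b=cv2.imread("pics/e_wrist.png")
a=a[180:600,180:720]; b=cv2.resize(b[80:400],(540,270)); 
cv2.imwrite("pics/e2.png",cv2.resize(np.vstack([a,b]),None,fx=.86,fy=.86))
E
```

```text
scene 0.67 [-0.00708104  0.01030515  0.17076601]
scene 0.42 [ 0.00561756 -0.23327995  0.03087598]
wrist 0.8 [-0.01223538  0.01349846  0.17024232]
-0.014 0.005 22 A [-1.5e-02  7.8e-02 -3.2e-02  2.2e+01] ([-0.001, -0.013, -0.004], [-0.0, 0.003, -0.006])
-0.03 0.015 26 A [-1.5e-02  5.9e-02 -2.9e-02  2.6e+01] ([-0.001, 0.024, -0.005], [-0.047, 0.003, -0.006])
-0.035 0.02 28 A [-1.5e-02  5.3e-02 -2.7e-02  2.8e+01] ([-0.0, 0.038, -0.007], [-0.07, 0.003, -0.006])
t 6.45 A [-14.1  71.6 -31.9] B [-15.  -20.6   5.4] tilt 22.0 F [-0.3 -3.7  7.2] 0.08539921662850367
```

View pics/e2.png

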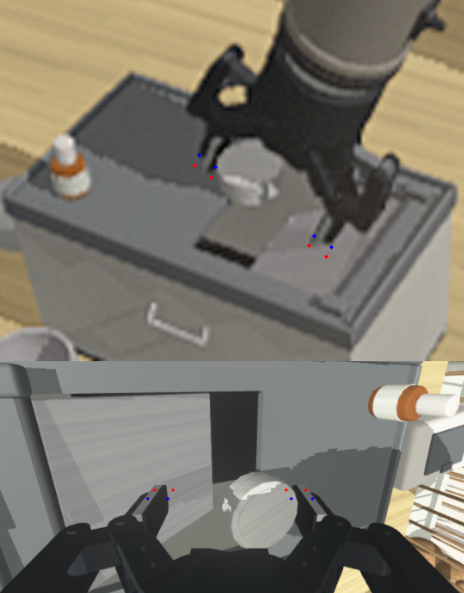

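The crops show the tin past the edge at (250,170) with the flap well open, but B still leans over its back edge at (205,160). I'll push a few mm more, then draw B back while A stays deep, so the tin can tip.

```bash
python3 - <<'E'
from h import *
B=lambda y,z,a:(-.015,y+.0995*np.cos(np.radians(a)),z-.0995*np.sin(np.radians(a)),a)
for yb,zb,a in((-.014,.005,22),(-.028,.005,25),(-.036,.005,27),(-.042,.005,29)):
    q=B(yb,zb,a); print(yb,zb,a,"A",np.round(q,3),rel(*pose(*q)))
E
```

```text
-0.014 0.005 22 A [-1.5e-02  7.8e-02 -3.2e-02  2.2e+01] ([-0.001, -0.013, -0.004], [-0.0, 0.003, -0.006])
-0.028 0.005 25 A [-1.5e-02  6.2e-02 -3.7e-02  2.5e+01] ([-0.001, 0.013, 0.011], [-0.035, 0.003, -0.006])
-0.036 0.005 27 A [-1.5e-02  5.3e-02 -4.0e-02  2.7e+01] ([-0.0, 0.028, 0.02], [-0.058, 0.003, -0.006])
-0.042 0.005 29 A [-1.5e-02  4.5e-02 -4.3e-02  2.9e+01] ([-0.0, 0.04, 0.027], [-0.082, 0.003, -0.006])
```

>>> {"fn": "carry_out", "kwargs": {
  "offset": [
    [0,-0.013,-0.004],
    [0,-0.013,-0.004],
    [0,0.013,0.01],
    [0,0.028,0.02],
    [0,0.028,0.02],
    [0,0.028,0.02],
    [0,0.028,0.02]
  ],
  "turn": [
    [0,0,0],
    [0,0,0],
    [-0.035,0,0],
    [-0.058,0,0],
    [-0.058,0,0],
    [-0.058,0,0],
    [-0.058,0,0]
  ]
}}

```text
clock: 7.25
tcp_pos: [0.5287, -0.0851, 0.1357]
orientation: [2.673, -0.07, -0.02]
contact_force: [-1.1, -2.3, 1.5]
grip_width: 0.0854
```

```bash
cat > chk.py <<'E'
from h import *
where()
for c in ("scene","top","wrist"):
    f=imaging.grab_frame(c)
    for q in("tin","drops"):
        for d in look_for(q,c)[:2]: print(c,q,round(d["score"],2),tobin(world(f,d["xyz"])).round(3),proj(f,world(f,d["xyz"])).round())
f=imaging.grab_frame("wrist")
a=imaging.grab_frame("scene")["pixels"][115:220,195:330,::-1]
cv2.imwrite("pics/f.png",np.vstack([cv2.resize(a,(450,350),interpolation=cv2.INTER_CUBIC),cv2.resize(f["pixels"][80:,:,::-1],(450,225))]))
E
python3 chk.py
```

```text
t 7.25 A [-15.3  54.5 -41.8] B [-15.9 -34.3   3.1] tilt 26.8 F [-1.1 -2.3  1.5] 0.0853754585289757
scene tin 0.49 [ 0.004 -0.235  0.031] [192. 177.]
scene drops 0.57 [ 0.054 -0.089  0.176] [215. 165.]
top tin 0.79 [-0.019 -0.225  0.031] [436. 204.]
top drops 0.61 [ 0.042 -0.097  0.179] [399. 171.]
wrist tin 0.81 [-0.018 -0.03   0.025] [294. 206.]
wrist drops 0.72 [ 0.05  -0.091  0.179] [549. 133.]
```

The wrist camera now finds the tin inside the bin (z≈25 mm). I'll lift straight up so the flap shuts on its own.

>>> {"fn": "carry_out", "kwargs": {
  "offset": [
    [0,0.02,-0.04],
    [0,0.045,-0.089],
    [0,0.09,-0.178],
    [0,0.135,-0.267],
    [0,0.135,-0.267],
    [0,0.135,-0.267],
    [0,0.135,-0.267]
  ],
  "turn": [
    [0,0,0],
    [0,0,0],
    [0,0,0],
    [0,0,0],
    [0,0,0],
    [0,0,0],
    [0,0,0]
  ]
}}

```text
clock: 8.5
tcp_pos: [0.5284, -0.0845, 0.2838]
orientation: [2.673, -0.068, -0.022]
contact_force: [-0.3, -0.9, -0.5]
grip_width: 0.0851
```

>>> {"fn": "carry_out", "kwargs": {
  "offset": [
    [0,0,-0.1],
    [0,0,-0.1],
    [0,0,-0.1],
    [0,0,-0.1],
    [0,0,-0.1]
  ],
  "turn": [
    [0.2,0,0],
    [0.2,0,0],
    [0.2,0,0],
    [0.2,0,0],
    [0.2,0,0]
  ]
}}

```text
clock: 9.0
tcp_pos: [0.5293, -0.0614, 0.3273]
orientation: [2.97, -0.074, -0.017]
contact_force: [-0.2, -0.3, 0.3]
grip_width: 0.0858
```

```bash
python3 chk.py; python3 - <<'E'
from h import *
for c in("scene","top"):
    a=cv2.imread(f"pics/{c}0.png").astype(int); f=imaging.grab_frame(c)
    for q in("jar","cup","mallet","piggy","musicbox"):
        for d in look_for(q,c)[:1]: w=world(f,d["xyz"]); print(c,q,round(d["score"],2),w.round(3),proj(f,w).round())
E
```

```text
t 9.0 A [-15.8  84.1 165.7] B [-16.3 -14.  182.6] tilt 9.8 F [-0.2 -0.3  0.3] 0.08578932479287044
scene tin 0.49 [ 0.003 -0.232  0.032] [193. 176.]
scene drops 0.59 [ 0.056 -0.092  0.176] [214. 165.]
top tin 0.7 [-0.02  -0.223  0.031] [435. 204.]
top drops 0.58 [ 0.043 -0.093  0.18 ] [397. 170.]
top drops 0.39 [-0.217  0.466  0.101] [185. 277.]
wrist tin 0.9 [-0.017 -0.237  0.03 ] [445. 163.]
wrist drops 0.68 [ 0.05  -0.093  0.182] [411. 124.]
wrist drops 0.68 [0.139 0.093 0.054] [225.  47.]
scene jar 0.69 [0.703 0.012 0.053] [270. 260.]
scene cup 0.77 [ 0.679 -0.188  0.037] [203. 228.]
scene piggy 0.61 [0.383 0.398 0.091] [471. 205.]
scene musicbox 0.56 [0.583 0.4   0.059] [453. 277.]
top jar 0.59 [0.444 0.017 0.021] [322. 236.]
top cup 0.75 [ 0.686 -0.197  0.008] [388. 151.]
top mallet 0.47 [0.443 0.017 0.018] [322. 236.]
top piggy 0.88 [0.349 0.387 0.099] [184. 277.]
top musicbox 0.82 [0.558 0.399 0.056] [184. 202.]
```

View pics/f.png

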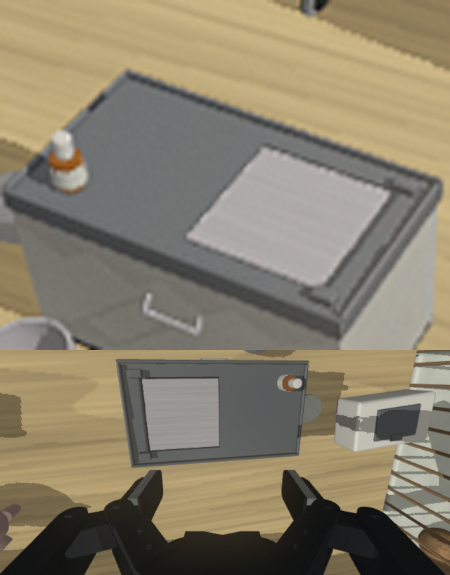

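The flap is shut and flush, the ledge is empty, and the drops bottle is where it was at (68,160). I'm handing in.

```bash
python3 -c "
from bench import r
print(r.hand_in())"
```

```text
the job is handed in; nothing more can be done
None
```

The tin is in the bin and the flap has shut by itself; I handed the job in at about 9 s of robot time. One finger pressed the flap to an estimated 0.5–0.6 rad and held it there. Meanwhile the other finger pushed the tin along the ledge past the edge and then drew back so it tipped in. I then lifted both fingers straight up.

**Last checks:**
- **Tin:** the wrist camera saw it inside the bin, at a height of about 25 mm, before the flap closed.
- **Flap and lid:** the last pictures show the flap flush and the ledge empty.
- **Other things:** the drops bottle, cup, piggy bank and music box are where they were, within the detector's scatter. So is the jar in the scene camera.
- **Forces:** readings stayed around 7 N, and the robot is touching nothing.

**Checks that failed or disagreed:**
- **Jar in the top view:** the detector's best hit for the jar there was on the mallet's head, a false report.
- **Mallet:** it was found only in the top camera, and at a different point along its length than before (stick first, then head). I did not confirm separately that it stayed put.
- **Flap angle:** the picture gave about 0.5 rad while the fingertip position suggested about 0.57, measured partway through the push. I did not measure it again when the tin dropped.

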